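Stow the lead sinker in the drop-front tackle locker and pin it shut

TASK

Put the grey lead sinker away in the drop-front tackle locker: pull the flap all the way down by its birch pull, set the sinker upright or lying on the open flap (set it down, do not drop it) and let go, then swing the flap up until it is fully home so that the sinker slides inside. Then take the green-handled steel pin from its wooden block and push it down through the fork and the flap's lug until its collar sits on the fork, and let go. Leave the bobber, the cod jig and the fly box where they are.

Things in the scene. Friction and masses are not known exactly. Their poses are not given: they have to be found in the camera images.
- locker: Fixed wooden drop-front locker. Origin on the shelf surface below the middle of the flap's hinge line; +x points into the locker, y along the hinge, z up ('locker' offsets use this frame). Carcass x 8 to 168, y -130 to 130 mm, top face z 150 mm; inner space x 8 to 158, y -120 to 120, z 30 to 138 mm, open only at the front, which the flap closes.
- hinge (a point): Middle of the flap's hinge line, at locker (0, 0, 30 mm); the line runs along the locker's y. The flap is a birch board, 0.45 kg, 254 mm wide, 12 mm thick, reaching 120 mm from the hinge line. Its hinge has about 0.35 N m of friction: the flap stays where it is left (loaded with the sinker it may sink to the lower stop).
- flap (a joint): Flap angle, rad: 0 = upright, fully home on a hard stop; grows as the top swings down towards the robot (locker -x) to a hard stop at 1.45 (nearly level, sloping slightly down into the locker). Starts at 0 to 0.15.
- pull (a point): Centre of the turned birch T-pull: a barrel 46 mm long along the locker's y, 22 mm thick in the middle, 14 mm at its flat ends, on a 12 mm stem. It lies in the flap's plane 30 mm beyond its edge: at flap angle a it is at locker (-150 sin a, 30, 30 + 150 cos a) mm. Gripped from above by its two ends it turns between the pads as the flap swings.
- flap_mid (a point): Point on the flap's inner face (its upper face when the flap is down), 65 mm from the hinge line, at locker y 0: a place to set the sinker. The face lies 6 mm off the plane through the hinge line.
- lug (a point): Centre of the 11.5 mm hole in the steel lug, 6 mm thick and 28 mm wide, on the flap's top edge. With the flap home it lies in the fork's slot, at locker (28, -75, 165 mm), and all three holes line up. With the flap down the lug points up 42 mm at the flap's outer edge.
- fork_hole (a point): Centre of the hole in the steel fork on the locker's roof, at the upper tine's top face: locker (28, -75, 178 mm). Fork over locker x 10 to 54 mm, 28 mm wide; lower tine z 150 to 160, slot to 170, upper tine to 178 mm; both tines have an 11.5 mm vertical through hole, rims chamfered 1 mm.
- pin_block: Fixed dark wooden block 70 x 70 x 34 mm, origin at the centre of its underside, with a 14 mm hole 30 mm deep in the middle of its top, in which the pin stands at the start, its collar on the block.
- pin: Loose locking pin, 80 g, standing upright. Origin at the centre of its tip, z along it to the handle: steel shank 10 mm diameter over z 0 to 26 mm (first 3 mm taper from 6 mm), steel collar 24 mm diameter to z 31, green round handle 16 mm diameter to z 72 mm. Seated, the collar rests on the fork and the tip is at locker z 152 mm.
- pin_tip (a point): The pin's tip (same point as the pin's origin).
- sinker: Loose pewter-grey lead sinker, 0.24 to 0.44 kg: a cylinder 38 mm diameter and 18 mm high, tapering to 16 mm at 44 mm height, with a small brass eye to 50 mm. Stands upright at the start; origin at the centre of its flat base, z up.
- sinker_mid (a point): Point inside the sinker, on its axis 18 mm above its base.
- bobber: Bystander: red-and-white plastic bobber, 45 mm diameter, 54 mm high, origin under its small flat foot. Leave alone.
- jig: Bystander: chrome cod jig lying flat, about 130 mm long along its x, 10 mm high, origin under its middle. Leave alone.
- fly_box: Bystander: varnished oak fly box 90 x 120 x 26 mm, lying on the back of the locker roof, origin at the centre of its underside. Leave alone.
Mind the look-alikes: they are no part of the job. Leave any black, pink or white look-alike of the pin alone.

How it is judged:
By the outcome, as a careful person would: the job done as asked, in the order asked, and still so for the second after the job is handed in, with the robot touching nothing.
It also fails if it takes over 72 s, if anything falls off the work surface, if the arm or the gripper's body presses on something with over 40 N, if the wrist force passes 120 N, or if a joint passes its speed limit or range.

ROBOT

A 6-joint arm with a two-finger parallel gripper is mounted at the origin on the work surface. World frame = base frame: x ahead of the robot, y to its left, z up, the work surface at z = 0. Lengths are in m, angles in degrees, forces in N, time in s.
With the tool pointing down it reaches from about 0.425 to 0.925 m from the base axis. Payload 12.5 kg.
Tool frame: the origin (TCP) lies on the front face of the gripper's body, between the roots of the fingers; the fingertips stand 73 mm ahead of it and the grasp point (between the pads) lies 54 mm ahead of it; z points along the fingers, y is the line along which they close (so a half turn about z gives the same grasp; the last joint's range is limited). The gripper opens to 85 mm and grips with 20 to 120 N. Pads are 22 mm wide; open, the fingers measure 114 mm over their backs; the gripper's body (76 mm by 85 mm) begins 54 mm behind the grasp point. The pads swing forward as they close: fully open they stand 13 mm farther back than shut.
Start: joints at [69.637, 28.126, 89.318, -0, 62.55, -6.05], TCP at [0.154, 0.606, 0.304] pointing down, gripper open.
Joint ranges: [-177.58, 177.58], [-47.91, 125.51], [2.72, 160], [-65.01, 245.01], [3.68, 167.84], [-153.87, 153.87]. Speed limits (degrees/s): [127.2, 127.2, 159.86, 180, 180, 180].

INTERFACE

Orientations are given as [roll, pitch, yaw] about the fixed x, y, z axes, in that order (R = Rz(yaw) Ry(pitch) Rx(roll)).
In Python, from workcell import * gives the robot as it stands.
- The arm moves only by the tool play_rows, never from a script. Its argument "targets" is a list that holds one entry, the list of rows, each a list of 7 numbers: the turn, a rotation vector about the tool's x, y, z in degrees, then the shift along the tool's x, y, z in mm, then the opening, from 0 (shut) to 1 (fully open). A call has 1 to 20 rows; each row is the pose to reach, as a shift and turn from the pose commanded when the call began, along the tool's axes at that moment; what a row does not reach only later rows make up. A row lasts 1/12 s, in which the tool goes at most 41.7 mm and 7.16 degrees, less where a joint would pass 70% of its speed; a pose out of reach is approached as far as the arm can. A call with a gripper value outside its range is refused whole. The fingers move at their own pace and stop on an object; the grip force is fixed at half the most. Time passes only in rows, so rows that repeat a pose let the fingers close. It gives the time, the measured TCP pose, the force, the opening and the grip force at its end, in the units of the state.
- read_state(): the state, without advancing time (a new reading comes with each control period).
- camera(name): name is "scene" or "top"; returns a dict with "image" (420x560x3 uint8, blue, green, red), "fovy" (degrees; the focal length in pixels is half the picture's height over the tangent of half this angle, whatever the lens; pixels are square), "cx", "cy" (the principal point, pixels), "position" and "attitude" of the camera in the world. Camera axes: x right, y down, z forward; pixel columns grow to the right and rows downward; lengths in m; the calibration is good to about 2 mm. A picture is of the moment at which its call begins. There is no depth.
- job_done(): hands the job in; it is judged then, once.
The state is a dict: "clock": time; "qpos": joint angles; "joint_velocities": joint speeds; "tau": joint torques, N m; "eef_pos": TCP position; "orientation": TCP orientation; "force": force on the tool from outside, world axes, zero at the start; "wrist_torque": the same for the moment, N m; "width": finger opening in m; "grip_force": force on a finger pad.
Only numpy, scipy, OpenCV 4.12 (cv2) and the standard library are available. Lean on these libraries where they do the work, as an engineer would, in place of code of your own. Each camera call takes 0.05 s, during which the arm holds its last target. There are 200 camera calls.

## Working session

There is one attempt and no reset: what is moved stays moved. The work goes in short steps, Python scripts to look and compute and a tool call to move; the robot and the scene stay as the last step left them, time stands still between calls to the robot, and variables do not carry over. Pictures are saved under pics/ and viewed, at most 10 in all, crops included, and the job is handed in when it is done.

Besides the shell and the picture viewer there is one more tool, called after "Request:" as a command line: name --argument value ..., lists and objects as JSON in quotes. play_rows: Moves the arm, as the interface text tells. Its arguments: {"type":"object","properties":{"targets":{"type":"array","items":{"type":"array","items":{"type":"array","items":{"type":"number"}}}}},"required":["targets"]}

```bash
mkdir -p pics; ls
python3 - <<'E'
from workcell import *
import cv2
print(read_state())
for n in("scene","top"):
    c=camera(n); cv2.imwrite(f"pics/{n}0.png",c["image"]); print(n,{k:v for k,v in c.items() if k!="image"})
E
```

```text
pics
{'clock': 0.0, 'qpos': array([ 6.96382031e+01,  2.81656036e+01,  8.93496836e+01, -6.04363174e-04,
        6.25513649e+01, -6.04958718e+00]), 'joint_velocities': array([-0.02017288, -0.00567235,  0.01613818, -0.03627619, -0.00967136,
       -0.00276954]), 'tau': array([-1.97432979e-03, -6.18435431e+01, -2.61596972e+01, -1.75188625e-04,
        4.03270824e-03,  1.64318556e-05]), 'eef_pos': array([0.15442294, 0.60547147, 0.30331456]), 'orientation': array([-1.79933663e+02, -6.49139341e-03,  1.65688065e+02]), 'force': array([-0.12802981,  0.46733165, -0.00745647]), 'wrist_torque': array([-0.04528704,  0.05297039,  0.00515939]), 'grip_force': 0.0, 'width': 0.08552856189013534}
scene {'fovy': 56.39383851477969, 'cx': 282.41922622124025, 'cy': 209.10422622452984, 'position': array([ 0.99494402, -0.51700778,  0.88645691]), 'attitude': array([-139.15709794,    0.36203016,   38.21740641])}
top {'fovy': 42.29460674470394, 'cx': 277.7318182225401, 'cy': 214.4965926549521, 'position': array([0.45141309, 0.01372026, 1.32042702]), 'attitude': array([-173.41061369,   -0.3257401 ,  -91.17303628])}
```

View pics/scene0.png

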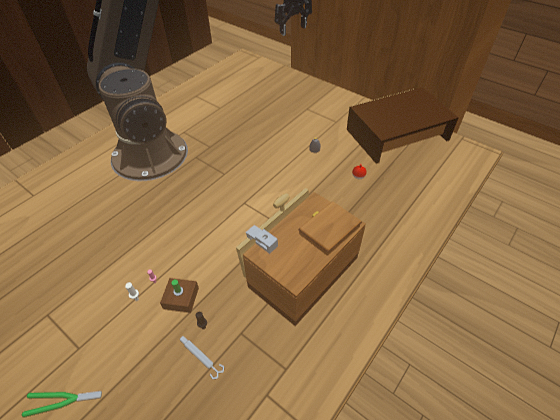

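View pics/top0.png

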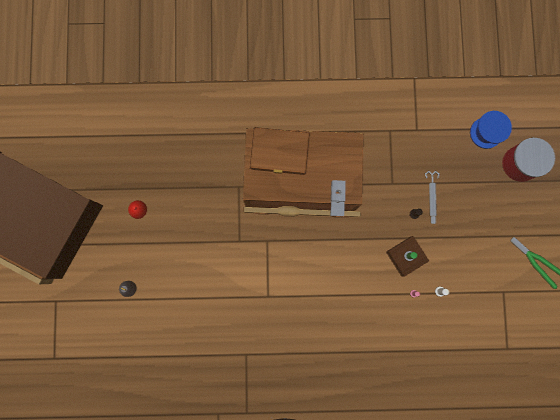

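The scene view shows the sinker at (315,146), bobber (360,171), fork (262,238), pull (281,201) and pin (177,288). In the top view the sinker is at (128,289), the locker roof spans about (245–363, 127–207), the fork is at (338,197) and the pin at (411,256).

```bash
cat > h.py <<'E'
import numpy as np, cv2
from scipy.spatial.transform import Rotation as R
def ray(c,u,v):
    f=210/np.tan(np.radians(c["fovy"]/2))
    d=R.from_euler("xyz",c["attitude"],degrees=True).apply([(u-c["cx"])/f,(v-c["cy"])/f,1])
    return np.array(c["position"]),d/np.linalg.norm(d)
def onz(c,u,v,z):
    p,d=ray(c,u,v); return p+d*(z-p[2])/d[2]
def proj(c,P):
    f=210/np.tan(np.radians(c["fovy"]/2))
    q=R.from_euler("xyz",c["attitude"],degrees=True).inv().apply(np.array(P)-c["position"])
    return np.array([c["cx"]+f*q[0]/q[2],c["cy"]+f*q[1]/q[2]])
def tri(c1,a,c2,b):
    p,d=ray(c1,*a);q,e=ray(c2,*b)
    s,t=np.linalg.lstsq(np.c_[d,-e],q-p,rcond=None)[0]
    A=p+s*d;B=q+t*e
    return (A+B)/2,np.linalg.norm(A-B)*1000
def blob(img,lo,hi,box):
    x0,y0,x1,y1=box
    m=cv2.inRange(cv2.cvtColor(img[y0:y1,x0:x1],cv2.COLOR_BGR2HSV),np.array(lo),np.array(hi))
    ys,xs=np.nonzero(m)
    return (xs.mean()+x0,ys.mean()+y0),len(xs),(xs.min()+x0,ys.min()+y0,xs.max()+x0,ys.max()+y0)
E
python3 - <<'E'
from workcell import *
from h import *
s=camera("scene");t=camera("top")
gs=blob(s["image"],(50,100,40),(80,255,255),(155,270,205,310)); gt=blob(t["image"],(50,100,40),(80,255,255),(385,235,430,275))
print(gs,gt,tri(s,gs[0],t,gt[0]))
ss=blob(s["image"],(0,0,20),(179,70,150),(303,132,327,158)); st=blob(t["image"],(0,0,20),(179,90,110),(114,275,142,303))
print(ss,st,tri(s,ss[0],t,st[0]))
def crop(c,x0,y0,x1,y1,k): return cv2.resize(c["image"][y0:y1,x0:x1],None,fx=k,fy=k,interpolation=cv2.INTER_CUBIC)
a=crop(s,230,180,370,325,4); b=crop(t,235,120,370,222,4)
cv2.imwrite("pics/a.png",a);cv2.imwrite("pics/b.png",b)
o=np.zeros((600,800,3),np.uint8)
for i,(c,bx) in enumerate([(s,(155,265,215,315)),(t,(383,232,443,282)),(s,(285,120,345,170)),(t,(100,265,160,315))]):
    o[(i//2)*300:(i//2)*300+300,(i%2)*400:(i%2)*400+360]=crop(c,*bx,6)
cv2.imwrite("pics/c.png",o)
E
```

```text
((np.float64(175.09375), np.float64(282.8125)), 32, (np.int64(172), np.int64(280), np.int64(180), np.int64(290))) ((np.float64(412.5365853658537), np.float64(254.6829268292683)), 41, (np.int64(407), np.int64(252), np.int64(416), np.int64(258))) (array([ 0.49654041, -0.30435149,  0.07072483]), np.float64(0.4772648931379679))
((np.float64(314.60360360360363), np.float64(145.43243243243242)), 111, (np.int64(310), np.int64(139), np.int64(319), np.int64(151))) ((np.float64(127.51648351648352), np.float64(288.33516483516485)), 182, (np.int64(119), np.int64(281), np.int64(135), np.int64(296))) (array([0.43282084, 0.36471103, 0.01490601]), np.float64(1.428041665472447))
```

View pics/a.png

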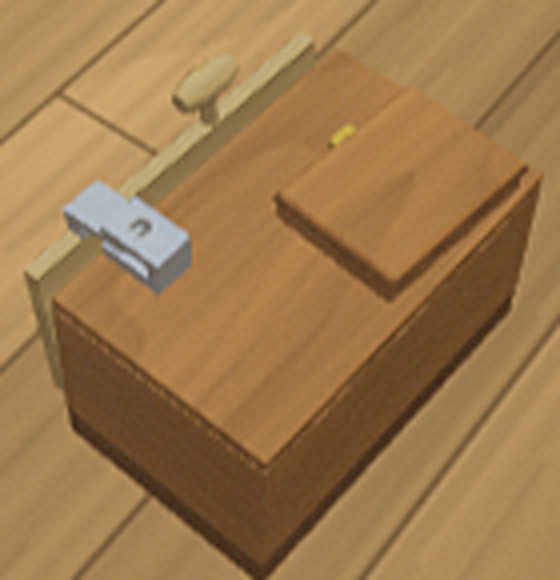

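View pics/b.png

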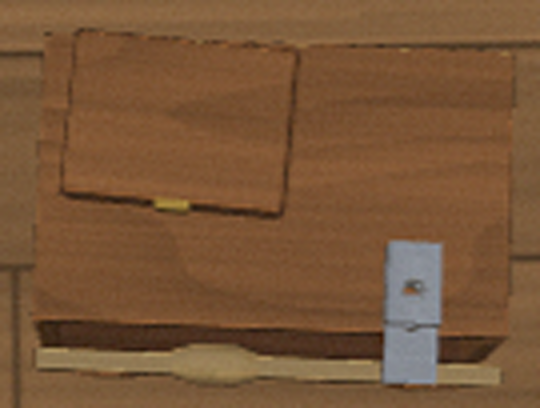

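View pics/c.png

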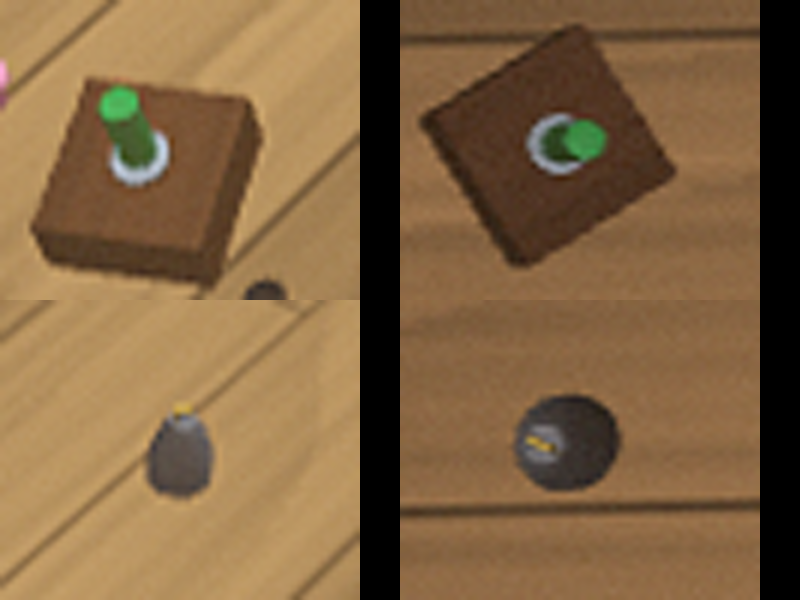

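The crops show the roof corners, fork hole (scene crop (141,228), top crop (413,288)), the pull near (205,85) in the scene crop, the pin's handle top and collar, and the sinker's brass eye. Next I triangulate these.

```bash
cat > m.py <<'E'
from workcell import *
from h import *
s=camera("scene");t=camera("top")
def px(U,V,x0,y0,k): return ((U+.5)/k-.5+x0,(V+.5)/k-.5+y0)
A=lambda U,V:px(U,V,230,180,4)
B=lambda U,V:px(U,V,235,120,4)
pts={"F-":(A(53,302),B(507,336)),"B-":(A(265,467),B(513,53)),"B+":(A(540,178),B(45,33)),"F+":(A(340,50),B(35,320)),
"hole":(A(141,228),B(413,288)),"forkback+":(A(190,240),B(387,242)),"forkbk-":(A(160,272),B(441,242)),"pull":(A(206,84),B(214,363)),
"pintop":(px(119,103,155,265,6),px(186,140,383,232,6)),"collar":(px(137,158,155,265,6),px(158,144,383,232,6)),
"eye":(px(181,108,285,120,6),px(140,143,100,265,6)),
"flapout-":(A(28,272),B(499,377)),"flapout+":(A(303,33),B(38,362))}
r={}
for k,(a,b) in pts.items():
    P,e=tri(s,a,t,b); r[k]=P; print(k,(P*1000).round(1),round(e,2))
    zz={"F":150,"B":150,"h":178}.get(k[0])
    if zz: print("   planes",(onz(s,*a,zz/1e3)*1e3).round(1),(onz(t,*b,zz/1e3)*1e3).round(1))
m=np.array([[8,-130],[168,-130],[168,130],[8,130.]]);w=np.array([r[k][:2]*1e3 for k in("F-","B-","B+","F+")])
mc,wc=m.mean(0),w.mean(0);H=(m-mc).T@(w-wc);th=np.arctan2(H[0,1]-H[1,0],H[0,0]+H[1,1])
Rm=np.array([[np.cos(th),-np.sin(th)],[np.sin(th),np.cos(th)]]);o=wc-Rm@mc
print("yaw",np.degrees(th),"orig",o,"res",(w-(m@Rm.T+o)).round(1).tolist())
for n,p in {"hole":(28,-75),"pull0":(0,30),"pullopen":(-150*np.sin(1.45),30),"flapmid":(-65*np.sin(1.45),0)}.items():print(n,(Rm@p+o).round(1))
print("hole in locker",Rm.T@(r["hole"][:2]*1e3-o),"pull",Rm.T@(r["pull"][:2]*1e3-o), "flapout",Rm.T@(r["flapout-"][:2]*1e3-o),Rm.T@(r["flapout+"][:2]*1e3-o))
E
python3 m.py
```

```text
F- [ 607.9 -179.3  142.5] 0.59
   planes [ 611.9 -182.5  150. ] [ 606.7 -178.3  150. ]
B- [ 766.2 -188.6  143.6] 0.33
   planes [ 768.2 -191.3  150. ] [ 764.3 -187.6  150. ]
B+ [781.5  70.4 143.2] 2.25
   planes [782.7  64.1 150. ] [780.5  70.8 150. ]
F+ [622.9  80.  144.2] 4.02
   planes [627.2  76.9 150. ] [620.5  78.4 150. ]
hole [ 630.2 -125.1  174.2] 0.29
   planes [ 632.1 -127.3  178. ] [ 629.7 -124.6  178. ]
forkback+ [ 655.9 -112.5  170.7] 0.67
forkbk- [ 656.  -140.9  171. ] 1.26
pull [591.9 -17.7 175.9] 0.19
pintop [ 496.  -305.1   76. ] 1.28
collar [ 495.6 -305.8   33. ] 0.77
eye [432.3 365.4  48.3] 1.33
flapout- [ 584.6 -173.9  145.9] 0.38
flapout+ [597.8  77.2 146.8] 0.23
yaw -3.3742199671695516 orig [606.75772763 -49.17941692] res [[0.8, 0.2], [-0.7, 0.3], [-0.6, -0.3], [0.5, -0.1]]
hole [ 630.3 -125.7]
pull0 [608.5 -19.2]
pullopen [459.9 -10.5]
flapmid [542.3 -45.4]
hole in locker [ 27.87990207 -74.43872421] pull [-16.67927719  30.569508  ] flapout [ -14.74190371 -125.76382384] [-16.41797054 125.59391516]
```

Request:
play_rows --targets '[[[0,0,-5,-30,-26,-5,1],[0,0,-10.9,-90,-78,-10,1],[0,0,-10.9,-578,-496,-10,1],[0,0,-10.9,-578,-496,-10,1],[0,0,-10.9,-578,-496,-10,1],[0,0,-10.9,-578,-496,-10,1],[0,0,-10.9,-578,-496,-10,1],[0,0,-10.9,-578,-496,-10,1],[0,0,-10.9,-578,-496,-10,1],[0,0,-10.9,-578,-496,-10,1],[0,0,-10.9,-578,-496,-10,1],[0,0,-10.9,-578,-496,-10,1],[0,0,-10.9,-578,-496,-10,1],[0,0,-10.9,-578,-496,-10,1],[0,0,-10.9,-578,-496,-10,1],[0,0,-10.9,-578,-496,-10,1],[0,0,-10.9,-578,-496,-10,1],[0,0,-10.9,-578,-496,-10,1],[0,0,-10.9,-578,-496,-10,1],[0,0,-10.9,-578,-496,-10,1]]]'

```text
clock: 1.97
eef_pos: [0.5933, -0.0207, 0.3132]
orientation: [-180.0, -0.0, 176.4]
force: [0.3, 0.1, -0.0]
width: 0.0856
grip_force: 0.0
```

Request:
play_rows --targets '[[[0,0,0,1,2,20,1],[0,0,0,1,2,50,1],[0,0,0,1,2,70,1],[0,0,0,1,2,80,1],[0,0,0,1,2,80,1],[0,0,0,1,2,80,0.3],[0,0,0,1,2,80,0.3],[0,0,0,1,2,80,0.3],[0,0,0,1,2,80,0.3],[0,0,0,1,2,80,0.3],[0,0,0,1,2,80,0.3],[0,0,0,1,2,80,0.3]]]'

```text
clock: 2.97
eef_pos: [0.5918, -0.0179, 0.2364]
orientation: [-179.8, 0.3, 176.6]
force: [-2.7, -15.2, 11.2]
width: 0.0444
grip_force: 61.1
```

Run:
```python
from workcell import *
import cv2,numpy as np
o=np.zeros((500,800,3),np.uint8)
for i,(n,x,y) in enumerate([("scene",215,110),("top",235,110)]):
    c=camera(n)["image"][y:y+125,x:x+100]; o[:,i*400:i*400+400]=cv2.resize(c,None,fx=4,fy=4,interpolation=cv2.INTER_CUBIC)
cv2.imwrite("pics/d.png",o)
```

```text
(no output)
```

View pics/d.png

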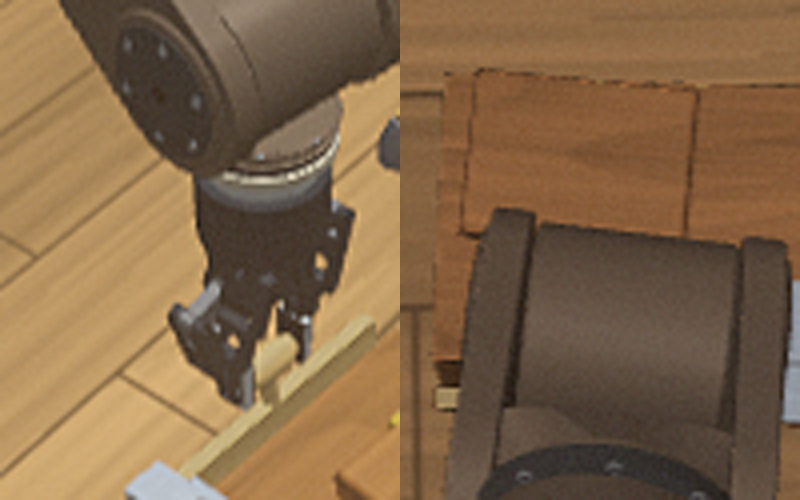

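Request:
play_rows --targets '[[[0,0,0,7.4,-1,1,0.3],[0,0,0,19.2,-1,3.4,0.3],[0,0,0,30.7,-1,6.7,0.3],[0,0,0,41.9,-1,10.9,0.3],[0,0,0,52.8,-1,16.1,0.3],[0,0,0,63.2,-1,22,0.3],[0,0,0,73.1,-1,28.8,0.3],[0,0,0,82.4,-1,36.3,0.3],[0,0,0,91.1,-1,44.6,0.3],[0,0,0,99.1,-1,53.5,0.3],[0,0,0,106.4,-1,63.1,0.3],[0,0,0,112.9,-1,73.2,0.3],[0,0,0,118.5,-1,83.7,0.3],[0,0,0,123.3,-1,94.7,0.3],[0,0,0,127.2,-1,106.1,0.3],[0,0,0,130.2,-1,117.7,0.3],[0,0,0,131.8,-1,126.6,0.3],[0,0,0,132.8,-1,134,0.3],[0,0,0,132.8,-1,135,0.3],[0,0,0,132.8,-1,135,0.3]]]'

```text
clock: 4.73
eef_pos: [0.4578, -0.0101, 0.0995]
orientation: [-180.0, -0.1, 176.6]
force: [-9.5, -19.7, 0.5]
width: 0.0445
grip_force: 69.7
```

Request:
play_rows --targets '[[[0,0,0,1,0,4,0.3],[0,0,0,1,0,4,0.3],[0,0,0,1,0,4,0.3]]]'

```text
clock: 4.98
eef_pos: [0.4581, -0.0101, 0.0972]
orientation: [-179.9, 0.2, 176.6]
force: [-9.3, -18.5, 30.0]
width: 0.0446
grip_force: 75.7
```

Request:
play_rows --targets '[[[0,0,0,0,0,2,1],[0,0,0,0,0,2,1],[0,0,0,0,0,2,1],[0,0,0,0,0,2,1],[0,0,0,0,0,-10,1],[0,0,0,0,0,-40,1],[0,0,0,0,0,-80,1],[0,0,0,0,0,-120,1],[0,0,0,0,100,-150,1],[0,0,0,0,200,-150,1],[0,0,0,0,200,-150,1],[0,0,0,0,200,-150,1],[0,0,0,0,200,-150,1],[0,0,0,0,200,-150,1]]]'

```text
clock: 6.15
eef_pos: [0.4694, 0.1959, 0.2457]
orientation: [179.9, 0.1, 176.8]
force: [0.6, -0.4, -0.3]
width: 0.0854
grip_force: 0.0
```

Run:
```python
from workcell import *
import cv2,numpy as np
o=np.zeros((560,800,3),np.uint8)
for i,(n,x,y) in enumerate([("scene",200,160),("top",250,150)]):
    c=camera(n)["image"][y:y+140,x:x+(100 if 0 else 100)]; o[:,i*400:i*400+400]=cv2.resize(c,None,fx=4,fy=4,interpolation=cv2.INTER_CUBIC)
cv2.imwrite("pics/e.png",o);print(read_state()["eef_pos"])
```

```text
[0.46893687 0.19208714 0.24480805]
```

View pics/e.png

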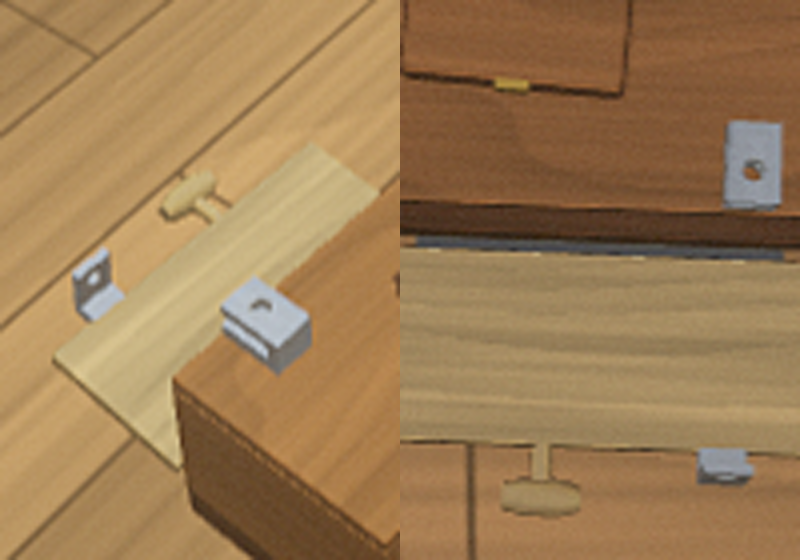

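The flap is fully down: its upper face, the pull (scene crop (190,196), top crop (140,497)) and the upright lug are visible. Next is the sinker.

Request:
play_rows --targets '[[[0,0,0,10,30,0,1],[0,0,0,20,70,20,1],[0,0,0,35,110,50,1],[0,0,0,46,150,75,1],[0,0,0,46,172.5,90,1],[0,0,0,46,172.5,100,1],[0,0,0,46,172.5,130,1],[0,0,0,46,172.5,155,1],[0,0,0,46,172.5,172,1],[0,0,0,46,172.5,172,1],[0,0,0,46,172.5,172,1],[0,0,0,46,172.5,172,1]]]'

```text
clock: 7.25
eef_pos: [0.4344, 0.3652, 0.0739]
orientation: [180.0, 0.0, 176.5]
force: [-0.6, 0.2, 0.8]
width: 0.085
grip_force: 0.0
```

Run:
```python
from workcell import *
from h import *
s=camera("scene");t=camera("top")
px=lambda U,V,x0,y0,k:((U+.5)/k-.5+x0,(V+.5)/k-.5+y0)
for a,b in [((190,196),(140,497)),((263,305),(354,169))]:
    print(tri(s,px(*a,200,160,4),t,px(*b,250,150,4)))
print(read_state()["eef_pos"],read_state()["force"])
```

```text
(array([ 0.45927878, -0.0091768 ,  0.04420256]), np.float64(1.734785679605659))
(array([ 0.63007416, -0.12467566,  0.1762343 ]), np.float64(1.7684326880823775))
[0.43431045 0.36557547 0.07426971] [ 0.43788541  0.06119086 -0.92238383]
```

Request:
play_rows --targets '[[[0,0,0,2,0,0,0.8],[0,0,0,2,0,0,0.2],[0,0,0,2,0,0,0.2],[0,0,0,2,0,0,0.2],[0,0,0,2,0,0,0.2],[0,0,0,2,0,0,0.2],[0,0,0,2,0,0,0.2],[0,0,0,2,0,0,0.2],[0,0,0,2,0,-5,0.2],[0,0,0,2,0,-15,0.2],[0,0,0,2,0,-30,0.2],[0,0,0,2,0,-30,0.2]]]'

```text
clock: 8.35
eef_pos: [0.4323, 0.3663, 0.1053]
orientation: [179.9, 0.1, 176.6]
force: [0.8, 0.7, -2.7]
width: 0.0357
grip_force: 60.6
```

Request:
play_rows --targets '[[[0,0,0,0,0,-20,0.2],[0,0,0,-4,-10,-45,0.2],[0,0,0,-12,-34,-70,0.2],[0,0,0,-23,-64,-90,0.2],[0,0,0,-34,-96,-95,0.2],[0,1,0,-45,-128,-95,0.2],[0,2,0,-57,-160,-95,0.2],[0,3,0,-68,-192,-95,0.2],[0,4,0,-80,-224,-95,0.2],[0,5,0,-91,-256,-95,0.2],[0,6,0,-103,-288,-95,0.2],[0,6.9,0,-114,-320,-95,0.2],[0,6.9,0,-125,-352,-95,0.2],[0,6.9,0,-134,-378,-95,0.2],[0,6.9,0,-141,-396,-95,0.2],[0,6.9,0,-143.6,-404,-95,0.2],[0,6.9,0,-143.6,-404,-95,0.2],[0,6.9,0,-143.6,-404,-95,0.2]]]'

```text
clock: 9.85
eef_pos: [0.5507, -0.0456, 0.1976]
orientation: [180.0, -6.9, 176.6]
force: [-0.6, 0.8, -2.8]
width: 0.0355
grip_force: 61.1
```

Run:
```python
from workcell import *
import cv2,numpy as np
o=np.zeros((560,800,3),np.uint8)
for i,(n,x,y) in enumerate([("scene",200,120),("top",250,150)]):
    c=camera(n)["image"][y:y+140,x:x+100]; o[:,i*400:i*400+400]=cv2.resize(c,None,fx=4,fy=4,interpolation=cv2.INTER_CUBIC)
cv2.imwrite("pics/f.png",o);print(read_state()["eef_pos"],read_state()["force"])
```

```text
[ 0.55060657 -0.0448585   0.19782355] [ 0.24177358 -0.21284074 -2.84832892]
```

View pics/f.png

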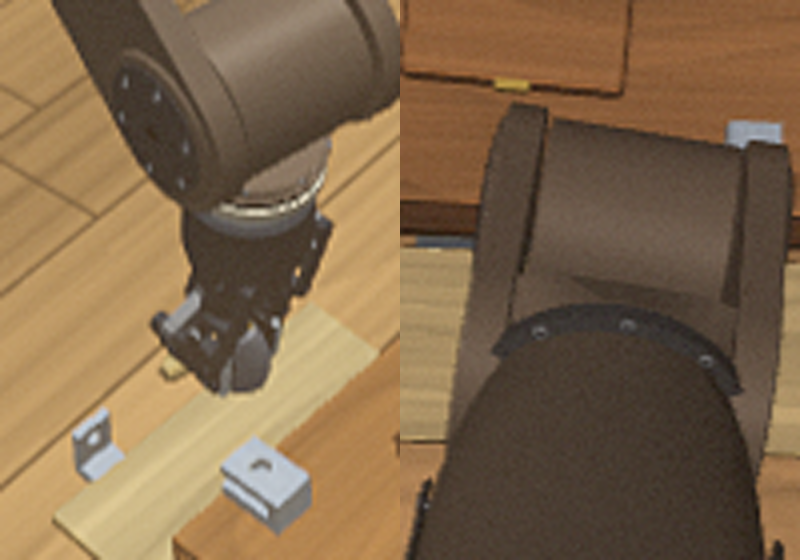

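The sinker hangs between the fingers above the flap, tilted to match it, at about (245,370) in the scene crop.

Request:
play_rows --targets '[[[0,0,0,-1.4,0,10,0.2],[0,0,0,-4,0,30,0.2],[0,0,0,-7,0,50,0.2],[0,0,0,-9,0,66,0.2],[0,0,0,-10,0,72,0.2],[0,0,0,-10,0,74,0.2],[0,0,0,-10,0,74,0.2],[0,0,0,-10,0,74,0.2]]]'

```text
clock: 10.62
eef_pos: [0.5523, -0.0458, 0.1238]
orientation: [-180.0, -6.8, 176.6]
force: [-0.0, -0.4, -2.8]
width: 0.0355
grip_force: 61.1
```

Request:
play_rows --targets '[[[0,0,0,0,0,1,0.2],[0,0,0,0,0,2,0.2],[0,0,0,0,0,3,0.2],[0,0,0,0,0,4,0.2],[0,0,0,0,0,5,0.2],[0,0,0,0,0,5,0.2]]]'

```text
clock: 11.12
eef_pos: [0.5513, -0.046, 0.1181]
orientation: [180.0, -6.9, 176.6]
force: [0.1, 0.3, -2.8]
width: 0.0355
grip_force: 61.1
```

Request:
play_rows --targets '[[[0,0,0,0,0,1,0.2],[0,0,0,0,0,1,0.2],[0,0,0,0,0,1,0.2]]]'

```text
clock: 11.37
eef_pos: [0.5513, -0.046, 0.1172]
orientation: [180.0, -6.9, 176.6]
force: [-0.3, 0.6, -3.0]
width: 0.0356
grip_force: 61.1
```

Request:
play_rows --targets '[[[0,0,0,0,0,1,0.2],[0,0,0,0,0,1,0.2],[0,0,0,0,0,1,0.2]]]'

```text
clock: 11.62
eef_pos: [0.5513, -0.046, 0.1169]
orientation: [-180.0, -6.9, 176.6]
force: [-1.0, 0.1, 5.0]
width: 0.0357
grip_force: 61.9
```

Request:
play_rows --targets '[[[0,0,0,0,0,1,0.2],[0,0,0,0,0,1,0.2],[0,0,0,0,0,1,0.2]]]'

```text
clock: 11.87
eef_pos: [0.5513, -0.046, 0.1168]
orientation: [-180.0, -6.8, 176.6]
force: [-4.4, 0.5, 15.8]
width: 0.0356
grip_force: 63.0
```

Request:
play_rows --targets '[[[0,0,0,0,0,-1.5,0.2],[0,0,0,0,0,-1.5,0.5],[0,0,0,0,0,-1.5,0.6],[0,0,0,0,0,-1.5,0.8],[0,0,0,0,0,-1.5,1],[0,0,0,0,0,-1.5,1],[0,0,0,0,0,-1.5,1],[0,0,0,0,0,-10,1],[0,0,0,0,0,-30,1],[0,0,0,0,0,-60,1],[0,0,0,0,0,-90,1],[0,-3,0,30,10,-95,1],[0,-6.9,0,60,25,-95,1],[0,-6.9,0,90,40,-85,1],[0,-6.9,0,90,41,-85,1],[0,-6.9,0,90,41,-85,1]]]'

```text
clock: 13.2
eef_pos: [0.4735, 0.0004, 0.2114]
orientation: [180.0, 0.0, 176.7]
force: [0.9, -0.0, -0.9]
width: 0.0855
grip_force: 0.0
```

Run:
```python
from workcell import *
import cv2,numpy as np
o=np.zeros((560,800,3),np.uint8)
for i,(n,x,y) in enumerate([("scene",200,120),("top",250,150)]):
    c=camera(n)["image"][y:y+140,x:x+100]; o[:,i*400:i*400+400]=cv2.resize(c,None,fx=4,fy=4,interpolation=cv2.INTER_CUBIC)
cv2.imwrite("pics/g.png",o);s=read_state();print(s["eef_pos"],s["force"],s["orientation"])
```

```text
[ 0.47536622 -0.00051183  0.21113341] [-0.00371577 -0.07947436 -0.52995574] [-1.79994915e+02  9.04231053e-02  1.76602897e+02]
```

View pics/g.png

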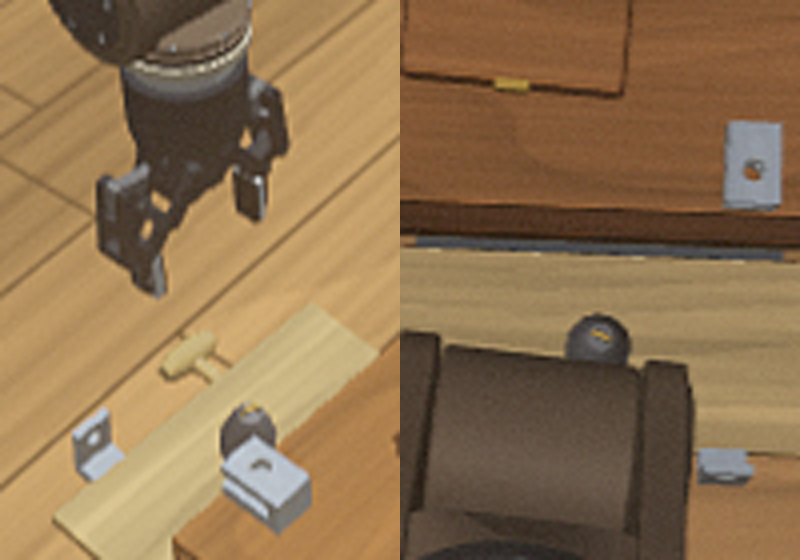

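The sinker stands free on the flap at about (600,340) in the top crop. Next I re-grip the pull.

Request:
play_rows --targets '[[[0,0,0,15.3,-12,20,1],[0,0,0,15.3,-12,50,1],[0,0,0,15.3,-12,85,1],[0,0,0,15.3,-12,105,1],[0,0,0,15.3,-12,109,1],[0,0,0,15.3,-12,109,1],[0,0,0,15.3,-12,109,0.3],[0,0,0,15.3,-12,109,0.3],[0,0,0,15.3,-12,109,0.3],[0,0,0,15.3,-12,109,0.3],[0,0,0,15.3,-12,109,0.3],[0,0,0,15.3,-12,109,0.3],[0,0,0,15.3,-12,109,0.3]]]'

```text
clock: 14.38
eef_pos: [0.459, -0.0106, 0.1031]
orientation: [180.0, 0.2, 176.6]
force: [0.1, 13.0, 14.0]
width: 0.0443
grip_force: 59.2
```

Request:
play_rows --targets '[[[0,0,0,-1.1,0,-7.4,0.3],[0,0,0,-2.6,0,-14.8,0.3],[0,0,0,-4.4,0,-22.1,0.3],[0,0,0,-6.6,0,-29.2,0.3],[0,0,0,-9.1,0,-36.3,0.3],[0,0,0,-12,0,-43.2,0.3],[0,0,0,-15.2,0,-50,0.3],[0,0,0,-18.8,0,-56.6,0.3],[0,0,0,-22.7,0,-63,0.3],[0,0,0,-26.9,0,-69.2,0.3],[0,0,0,-31.4,0,-75.2,0.3],[0,0,0,-36.2,0,-80.9,0.3],[0,0,0,-41.3,0,-86.4,0.3],[0,0,0,-46.7,0,-91.7,0.3],[0,0,0,-46.7,0,-91.7,0.3],[0,0,0,-46.7,0,-91.7,0.3],[0,0,0,-46.7,0,-91.7,0.3],[0,0,0,-46.7,0,-91.7,0.3]]]'

```text
clock: 15.88
eef_pos: [0.5047, -0.0134, 0.1938]
orientation: [179.9, -0.0, 176.6]
force: [0.1, 7.4, -2.7]
width: 0.0444
grip_force: 63.4
```

Run:
```python
from workcell import *
import cv2,numpy as np
o=np.zeros((560,800,3),np.uint8)
for i,(n,x,y) in enumerate([("scene",200,120),("top",250,150)]):
    c=camera(n)["image"][y:y+140,x:x+100]; o[:,i*400:i*400+400]=cv2.resize(c,None,fx=4,fy=4,interpolation=cv2.INTER_CUBIC)
cv2.imwrite("pics/h.png",o);s=read_state();print(s["eef_pos"],s["force"],s["orientation"])
```

```text
[ 0.50463404 -0.01334343  0.19374187] [ 0.70763575  7.35212745 -3.32159006] [ 1.79927234e+02 -2.90520507e-02  1.76564635e+02]
```

View pics/h.png

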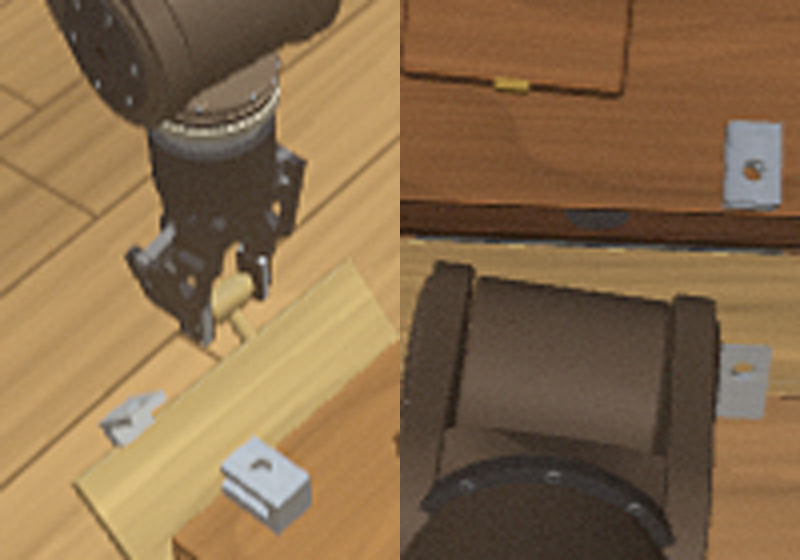

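The sinker has already slid inside; it shows at (598,218) in the top crop, behind the locker mouth. I continue closing.

Request:
play_rows --targets '[[[0,0,0,-7.9,0,-6.9,0.3],[0,0,0,-17.6,0,-14,0.3],[0,0,0,-27.7,0,-20.4,0.3],[0,0,0,-38.4,0,-26,0.3],[0,0,0,-49.4,0,-30.6,0.3],[0,0,0,-60.8,0,-34.4,0.3],[0,0,0,-72.4,0,-37.3,0.3],[0,0,0,-80,0,-38.6,0.3],[0,0,0,-87,0,-39.5,0.3],[0,0,0,-93.2,0,-40,0.3],[0,0,0,-98,0,-40.2,0.3],[0,0,0,-102,0,-40.2,0.3],[0,0,0,-102,0,-40.2,0.3],[0,0,0,-102,0,-40.2,0.3]]]'

```text
clock: 17.15
eef_pos: [0.6069, -0.0194, 0.2347]
orientation: [179.9, 0.1, 176.6]
force: [0.0, 6.2, 3.9]
width: 0.0438
grip_force: 60.6
```

Request:
play_rows --targets '[[[0,0,0,-2,0,0,0.3],[0,0,0,-2,0,0,0.3],[0,0,0,-4,0,0,0.3],[0,0,0,-4,0,0,0.3]]]'

```text
clock: 17.48
eef_pos: [0.6104, -0.0196, 0.2347]
orientation: [179.9, -0.0, 176.6]
force: [-4.3, 5.9, 5.4]
width: 0.0443
grip_force: 60.8
```

Request:
play_rows --targets '[[[0,0,0,-2,0,0,0.3],[0,0,0,-2,0,0,0.3],[0,0,0,-2,0,0,0.3]]]'

```text
clock: 17.73
eef_pos: [0.6124, -0.0197, 0.2347]
orientation: [179.9, -0.0, 176.6]
force: [-2.8, 5.3, 4.1]
width: 0.0442
grip_force: 60.8
```

Request:
play_rows --targets '[[[0,0,0,-2,0,0,0.3],[0,0,0,-4,0,0,0.3],[0,0,0,-4,0,0,0.3]]]'

```text
clock: 17.98
eef_pos: [0.6164, -0.02, 0.2347]
orientation: [179.9, -0.0, 176.6]
force: [-2.7, 6.6, 4.7]
width: 0.0442
grip_force: 60.9
```

Run:
```python
from workcell import *
from h import *
t=camera("top");s=camera("scene")
np.save("t.npy",t["image"]);np.save("s.npy",s["image"])
t0=cv2.imread("pics/top0.png");s0=cv2.imread("pics/scene0.png")
th=np.radians(-3.374);Rm=np.array([[np.cos(th),-np.sin(th)],[np.sin(th),np.cos(th)]]);o=np.array([606.76,-49.18])
def W(x,y,z): return np.r_[(Rm@[x,y]+o),z]/1e3
for a in(0,.11):
  for dx in(-6,6):
    x=-120*np.sin(a)+dx*np.cos(a); z=24+120*np.cos(a)+dx*np.sin(a)
    print(a,dx,"top",proj(t,W(x,120,z)).round(1),proj(t,W(x,-120,z)).round(1),"scene",proj(s,W(x,-120,z)).round(1),proj(s,W(x,100,z)).round(1))
for u in(249,357):
  print(u);print([tuple(v) for v in t0[198:220,u].tolist()]);print([tuple(v) for v in t["image"][198:220,u].tolist()])
for n,im in(("0",s0),("now",s["image"])): print(n,[tuple(v) for v in im[247,230:255].tolist()])
```

```text
0 -6 top [247.  205.7] [356.8 210. ] scene [241.2 248.6] [302.2 195.9]
0 6 top [247.3 200.3] [356.9 204.5] scene [244.9 251.4] [305.8 198.2]
0.11 -6 top [246.8 211.7] [356.5 216. ] scene [237.3 245.9] [298.3 193.8]
0.11 6 top [247.  206.2] [356.7 210.5] scene [240.9 248.3] [301.8 195.7]
249
[(50, 77, 119), (49, 82, 127), (18, 32, 46), (20, 41, 58), (22, 36, 57), (18, 40, 58), (31, 43, 61), (21, 39, 59), (17, 33, 55), (94, 141, 170), (87, 123, 148), (84, 119, 141), (85, 120, 144), (88, 126, 149), (34, 56, 75), (65, 97, 129), (62, 97, 128), (60, 94, 127), (61, 90, 126), (58, 91, 122), (58, 91, 121), (60, 94, 129)]
[(54, 88, 132), (58, 95, 144), (19, 32, 46), (29, 49, 69), (89, 127, 148), (71, 105, 122), (71, 93, 113), (75, 102, 121), (84, 108, 133), (66, 79, 98), (70, 86, 106), (80, 94, 115), (74, 90, 108), (84, 99, 117), (77, 93, 113), (76, 91, 112), (70, 88, 102), (73, 88, 105), (77, 94, 113), (74, 91, 108), (74, 92, 106), (76, 91, 109)]
357
[(49, 81, 120), (53, 79, 117), (49, 82, 119), (55, 87, 129), (52, 83, 126), (52, 88, 128), (35, 53, 77), (31, 54, 80), (27, 42, 64), (22, 39, 55
[... 662 characters left out ...]
, (126, 175, 194), (122, 169, 191), (123, 174, 195), (103, 157, 178), (73, 109, 133), (67, 107, 132), (73, 110, 136), (69, 112, 136), (80, 115, 140), (74, 116, 141), (76, 120, 144), (76, 121, 146), (79, 123, 154), (73, 125, 171), (77, 127, 175), (71, 123, 169), (74, 123, 169)]
now [(111, 167, 206), (113, 169, 207), (111, 167, 206), (110, 168, 207), (112, 171, 209), (112, 169, 208), (117, 170, 208), (112, 165, 203), (108, 160, 199), (107, 159, 198), (106, 159, 198), (109, 163, 198), (119, 168, 194), (141, 188, 206), (138, 184, 205), (131, 178, 200), (135, 183, 203), (127, 182, 204), (103, 159, 185), (60, 97, 121), (71, 115, 148), (78, 131, 179), (84, 137, 188), (81, 136, 182), (78, 132, 179)]
```

Request:
play_rows --targets '[[[0,0,0,-2,0,0,0.3],[0,0,0,-4,0,0,0.3],[0,0,0,-4,0,0,0.3]]]'

```text
clock: 18.33
eef_pos: [0.6184, -0.0201, 0.2345]
orientation: [179.9, -0.4, 176.6]
force: [-16.7, 5.0, 11.6]
width: 0.0442
grip_force: 60.8
```

Request:
play_rows --targets '[[[0,0,0,-2,0,0,0.3],[0,0,0,-2,0,0,0.3],[0,0,0,2,0,0,0.3],[0,0,0,2,0,0,1],[0,0,0,2,0,0,1],[0,0,0,2,0,0,1],[0,0,0,2,0,0,1],[0,0,0,2,0,-10,1],[0,0,0,2,0,-40,1],[0,0,0,10,30,-75,1],[0,0,0,30,80,-75,1],[0,0,0,60,130,-75,1],[0,0,0,90,180,-75,1],[0,0,0,90,200,-75,1],[0,0,0,90,200,-75,1],[0,0,0,90,200,-75,1]]]'

```text
clock: 19.67
eef_pos: [0.5414, 0.1877, 0.3095]
orientation: [179.9, 0.0, 176.8]
force: [-0.2, -0.7, 0.6]
width: 0.0854
grip_force: 0.0
```

Run:
```python
from workcell import *
from h import *
t=camera("top");s=camera("scene")
print(read_state()["eef_pos"])
g=cv2.cvtColor(t["image"],cv2.COLOR_BGR2GRAY)
for u in(249,270,310,357): print(u,g[196:216,u].tolist())
h=cv2.cvtColor(s["image"],cv2.COLOR_BGR2GRAY); print(h[247,230:255].tolist())
# fork/lug: low-saturation pixels
hs=cv2.cvtColor(t["image"],cv2.COLOR_BGR2HSV)[174:222,325:352]; m=(hs[...,1]<70)&(hs[...,2]>90)
for r in range(0,48): print(174+r,''.join('#' if q else '.' for q in m[r]))
```

```text
[0.54286611 0.18462194 0.30915088]
249 [90, 91, 95, 96, 31, 65, 143, 133, 132, 139, 136, 61, 65, 63, 70, 62, 76, 108, 114, 107]
270 [94, 92, 104, 100, 107, 45, 114, 141, 138, 130, 137, 101, 64, 72, 62, 67, 64, 88, 105, 107]
310 [96, 83, 89, 96, 98, 104, 71, 40, 135, 135, 136, 136, 135, 52, 63, 68, 66, 68, 57, 105]
357 [86, 96, 100, 98, 97, 104, 100, 103, 60, 58, 143, 140, 140, 141, 159, 45, 62, 107, 107, 106]
[166, 167, 165, 168, 169, 167, 167, 161, 159, 159, 158, 154, 164, 180, 176, 175, 173, 179, 156, 100, 114, 134, 139, 139, 135]
174 ...........................
175 ...........................
176 ...........................
177 ...........................
178 ...........................
179 ...........................
180 ........#########..........
181 .......##############......
182 ......###############......
183 ......###############......
184 ......###############......
185 ......###############......
186 ......###############......
187 ......###############......
188 ......###############......
189 ......###############......
190 ......###############......
191 ......######.
[... 274 characters left out ...]
 ......##############.......
201 ......############.........
202 ......##############.......
203 ......##############.......
204 ......##############.......
205 ......##############.......
206 ......##############.......
207 ......##############.......
208 .....##############........
209 .............#..###........
210 ...........................
211 ...........................
212 ...........................
213 ...........................
214 ...........................
215 ...........................
216 ...........................
217 ...........................
218 ...........................
219 ...........................
220 ...........................
221 ...........................
```

Request:
play_rows --targets '[[[0,0,0,1,-15,0,1],[0,0,0,2,-45,0,1],[0,0,0,3,-80,0,1],[0,0,0,5,-120,0,1],[0,0,0,6,-160,0,1],[0,0,0,7,-200,0,1],[0,0,0,9,-240,0,1],[0,0,0,10,-280,0,1],[0,0,0,12,-320,10,1],[0,0,0,13,-360,20,1],[0,0,0,15,-400,40,1],[0,0,0,16,-435,60,1],[0,0,0,17,-465,80,1],[0,0,0,18,-485,100,1],[0,0,0,18,-490,109,1],[0,0,0,18,-490,109,1],[0,0,0,18,-490,109,1],[0,0,0,18,-490,109,1]]]'

```text
clock: 21.27
eef_pos: [0.4961, -0.3037, 0.2005]
orientation: [-180.0, 0.1, 176.6]
force: [0.1, -0.2, 0.4]
width: 0.0851
grip_force: 0.0
```

Request:
play_rows --targets '[[[0,0,0,0,-1,20,1],[0,0,0,0,-1,50,1],[0,0,0,0,-1,75,1],[0,0,0,0,-1,83,1],[0,0,0,0,-1,83,1],[0,0,0,0,-1,83,1]]]'

```text
clock: 21.77
eef_pos: [0.4965, -0.3048, 0.1176]
orientation: [-180.0, 0.1, 176.6]
force: [0.1, -0.3, 0.3]
width: 0.0853
grip_force: 0.0
```

Request:
play_rows --targets '[[[0,0,0,0,0,0,0.6],[0,0,0,0,0,0,0.4],[0,0,0,0,0,0,0.1],[0,0,0,0,0,0,0.05],[0,0,0,0,0,0,0.05],[0,0,0,0,0,0,0.05],[0,0,0,0,0,0,0.05],[0,0,0,0,0,0,0.05],[0,0,0,0,0,0,0.05],[0,0,0,0,0,0,0.05]]]'

```text
clock: 22.6
eef_pos: [0.4959, -0.3052, 0.1168]
orientation: [-180.0, 0.0, 176.6]
force: [-0.4, 1.8, 5.5]
width: 0.0147
grip_force: 58.3
```

Request:
play_rows --targets '[[[0,0,0,0,0,-8,0.05],[0,0,0,0,0,-22,0.05],[0,0,0,0,0,-45,0.05],[0,0,0,0,0,-75,0.05],[0,0,0,0,0,-110,0.05],[0,0,0,0,0,-145,0.05],[0,0,0,0,0,-175,0.05],[0,0,0,-7,10,-190,0.05],[0,0,0,-20,30,-190,0.05],[0,0,0,-39,60,-190,0.05],[0,0,0,-60,91,-190,0.05],[0,0,0,-80,122,-190,0.05],[0,0,0,-99,150,-190,0.05],[0,0,0,-113,172,-190,0.05],[0,0,0,-121,184,-190,0.05],[0,0,0,-123.4,187.5,-190,0.05],[0,0,0,-123.4,187.5,-190,0.05],[0,0,0,-123.4,187.5,-190,0.05],[0,0,0,-123.4,187.5,-190,0.05]]]'

```text
clock: 24.18
eef_pos: [0.6295, -0.1266, 0.3064]
orientation: [-180.0, -0.0, 176.5]
force: [0.1, -0.6, -0.5]
width: 0.0147
grip_force: 58.5
```

Run:
```python
from workcell import *
from h import *
s=camera("scene");st=read_state();print(st["eef_pos"],st["width"],st["orientation"])
hs=cv2.cvtColor(s["image"],cv2.COLOR_BGR2HSV)[205:260,240:285]
for P in([.630,-.1252,.178],[.630,-.1252,.198]): print(proj(s,P).round(1))
for r in range(55):
  print(205+r,''.join('G' if 45<h<85 and sa>90 else '#' if sa<60 and v>95 else 'd' if v<80 else '.' for h,sa,v in hs[r]))
```

```text
[ 0.62952308 -0.12661537  0.30653367] 0.01455410508259633 [-1.79996907e+02 -3.24577562e-03  1.76501626e+02]
[264.8 235.6]
[264.4 230.1]
205 ####.......ddd.d...dddddddddddddd............
206 ###...##...ddddd...ddd.dddddddddd............
207 ###...###..ddd.dddddddddd..dd.dd.............
208 ##..#.###...dd..ddddddd.GG.d###d.............
209 #.##..d.##....##..dddddGGG.d###d.............
210 d..#..ddd.........ddddd.GGGdd##..............
211 dd.d.ddddd..###.#.dddddGGGGdd.#..............
212 ..ddd.d.dddd...#..dd.ddGGGGdd.#..............
213 ...ddddddddd.....dddd.d.GGGdd.#..............
214 ....ddddddd.d.dddd.dd.d..GGdd.#..............
215 ......ddd.dddddddddd.d.#.GGddd#..............
216 ........ddddddd.ddd.d.##dGGddd#..............
217 ..........dd.dd.ddddd###dGGddd##.............
218 ...........dddd.dddd.###dGG.dd#..............
219 ..............dd.dddd###dGGddd#..............
220 ..............dd.ddd.###dGG#.................
221 ...............d.dd..###dGG##................
222 ...............d.dd.d###dGG##................
223 ................#dddd###.G.##................
224 ..........
[... 1085 characters left out ...]

246 ....................#################........
247 ......................##############.........
248 .......................############..........
249 ........................##########...........
250 ..........................#######............
251 ...........................#####.............
252 ............................###..............
253 .............................................
254 .............................................
255 .............................................
256 .............................................
257 .............................................
258 .............................................
259 .............................................
```

Request:
play_rows --targets '[[[0,0,0,-0.6,1.5,5,0.05],[0,0,0,-0.6,1.5,10,0.05],[0,0,0,-0.6,1.5,15,0.05],[0,0,0,-0.6,1.5,18,0.05],[0,0,0,-0.6,1.5,20,0.05],[0,0,0,-0.6,1.5,22,0.05],[0,0,0,-0.6,1.5,23,0.05],[0,0,0,-0.6,1.5,23,0.05]]]'

```text
clock: 24.9
eef_pos: [0.6307, -0.1243, 0.284]
orientation: [-180.0, 0.0, 176.6]
force: [-2.6, -3.1, 5.8]
width: 0.0144
grip_force: 58.7
```

Request:
play_rows --targets '[[[0,0,0,0.7,-1,0,0.05],[0,0,0,0.7,-1,0,0.05],[0,0,0,0.7,-1,2,0.05],[0,0,0,0.7,-1,3,0.05],[0,0,0,0.7,-1,3,0.05]]]'

```text
clock: 25.32
eef_pos: [0.6299, -0.125, 0.2799]
orientation: [-180.0, -0.0, 176.6]
force: [-1.6, -2.6, -1.5]
width: 0.0146
grip_force: 58.4
```

Going in; small residual lateral force, so I nudge further and keep descending.

Request:
play_rows --targets '[[[0,0,0,0.3,-0.4,2,0.05],[0,0,0,0.3,-0.4,4,0.05],[0,0,0,0.3,-0.4,5,0.05],[0,0,0,0.3,-0.4,6,0.05],[0,0,0,0.3,-0.4,6,0.05]]]'

```text
clock: 25.73
eef_pos: [0.6297, -0.1251, 0.2741]
orientation: [180.0, -0.0, 176.6]
force: [-1.9, -0.8, -0.3]
width: 0.0144
grip_force: 58.5
```

Request:
play_rows --targets '[[[0,0,0,0.3,0,2,0.05],[0,0,0,0.3,0,4,0.05],[0,0,0,0.3,0,6,0.05],[0,0,0,0.3,0,8,0.05],[0,0,0,0.3,0,9,0.05],[0,0,0,0.3,0,9,0.05]]]'

```text
clock: 26.23
eef_pos: [0.6293, -0.1252, 0.2649]
orientation: [180.0, -0.0, 176.6]
force: [-2.0, -1.6, -1.8]
width: 0.0145
grip_force: 58.5
```

Request:
play_rows --targets '[[[0,0,0,0.2,0,2,0.05],[0,0,0,0.2,0,3,0.05],[0,0,0,0.2,0,4,0.05],[0,0,0,0.2,0,5,0.05],[0,0,0,0.2,0,5,0.05]]]'

```text
clock: 26.65
eef_pos: [0.6293, -0.1252, 0.2608]
orientation: [-180.0, 0.0, 176.6]
force: [-3.3, -1.5, 4.8]
width: 0.0143
grip_force: 59.4
```

Request:
play_rows --targets '[[[0,0,0,0,0,1.5,0.05],[0,0,0,0,0,1.5,0.05]]]'

```text
clock: 26.82
eef_pos: [0.6293, -0.1252, 0.2607]
orientation: [-180.0, 0.1, 176.6]
force: [-7.0, -1.0, 16.2]
width: 0.0144
grip_force: 60.6
```

Request:
play_rows --targets '[[[0,0,0,0,0,0,0.3],[0,0,0,0,0,0,0.7],[0,0,0,0,0,0,1],[0,0,0,0,0,0,1],[0,0,0,0,0,0,1],[0,0,0,0,0,0,1],[0,0,0,0,0,-10,1],[0,0,0,0,0,-35,1],[0,0,0,0,0,-70,1],[0,0,0,10,0,-100,1],[0,0,0,40,-30,-110,1],[0,0,0,70,-65,-110,1],[0,0,0,100,-100,-110,1],[0,0,0,120,-140,-110,1],[0,0,0,130,-180,-110,1],[0,0,0,130,-210,-110,1],[0,0,0,130,-210,-110,1],[0,0,0,130,-210,-110,1]]]'

```text
clock: 28.32
eef_pos: [0.4862, -0.329, 0.3693]
orientation: [-180.0, 0.0, 176.4]
force: [0.0, 0.3, 0.2]
width: 0.0852
grip_force: 0.0
```

Run:
```python
from workcell import *
from h import *
s=camera("scene");t=camera("top");print(read_state()["eef_pos"])
gs=blob(s["image"],(50,100,40),(80,255,255),(240,190,290,260)); gt=blob(t["image"],(50,100,40),(80,255,255),(315,170,360,215))
print(gs,gt,tri(s,gs[0],t,gt[0]))
g=cv2.cvtColor(t["image"],cv2.COLOR_BGR2GRAY)
for u in(249,310,357): print(u,g[196:216,u].tolist())
# bystanders: change since start
for n,c,bx in(("bobber s",s,(345,158,375,184)),("bobber t",t,(125,197,150,222)),("jig t",t,(424,168,442,226)),("flybox t",t,(248,125,312,175))):
    z=cv2.imread("pics/%s0.png"%("scene" if n[-1]=="s" else "top")); x0,y0,x1,y1=bx
    print(n,np.abs(z[y0:y1,x0:x1].astype(int)-c["image"][y0:y1,x0:x1]).mean().round(1))
```

```text
[ 0.48695876 -0.32674159  0.36918768]
((np.float64(263.9), np.float64(224.03333333333333)), 30, (np.int64(261), np.int64(222), np.int64(267), np.int64(226))) ((np.float64(340.04651162790697), np.float64(189.06976744186045)), 43, (np.int64(336), np.int64(186), np.int64(343), np.int64(192))) (array([ 0.62876704, -0.12432811,  0.2179097 ]), np.float64(0.14718764098310577))
249 [80, 87, 87, 95, 37, 78, 136, 129, 124, 132, 105, 63, 64, 63, 58, 60, 71, 103, 107, 102]
310 [92, 85, 82, 90, 94, 97, 67, 33, 131, 132, 129, 131, 125, 42, 67, 64, 59, 59, 63, 99]
357 [89, 89, 94, 89, 93, 98, 99, 101, 55, 78, 132, 131, 131, 134, 147, 46, 59, 96, 100, 101]
bobber s 6.8
bobber t 3.9
jig t 3.6
flybox t 3.7
```

```bash
python3 -c "
from workcell import *
print(job_done())"
```

```text
the job is handed in; nothing more can be done
None
```

The job is handed in at about 28 s: the sinker slid inside as the flap came up, the flap is home on its stop, and the green pin went down until its collar met the fork and was let go, with the bobber, jig and fly box untouched.

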